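# Set a click dial by feel and lock it

### The arm

A 6-joint arm with a two-finger parallel gripper is mounted at the origin on the work surface. World frame = base frame: x ahead of the robot, y to its left, z up, the work surface at z = 0. Lengths are in m, angles in degrees, forces in N, time in s.
With the tool pointing down it reaches from about 0.3 to 0.75 m from the base axis. Payload 8.5 kg.
Tool frame: the origin (TCP) lies on the centre line of the jaws, within the pads' length; the fingertips stand 19 mm ahead of it and the grasp point (between the pads) is the TCP (env.tcp_to_tips is the z of the fingertips in the tool frame, in m); z points along the fingers, y is the line along which they close (so a half turn about z gives the same grasp; the last joint's range is limited). The gripper opens to 85 mm and grips with 20 to 120 N. Pads are 22 mm wide; open, the fingers measure 114 mm over their backs; the gripper's body (76 mm by 85 mm) begins 54 mm behind the grasp point. The pads swing forward as they close: fully open they stand 13 mm farther back than shut.
Start: joints at [-86.706, 21.807, 74.336, -0, 83.858, -12.336], TCP at [0.148, -0.53, 0.25] pointing down, gripper open.
Joint ranges: [-178.18, 178.18], [-50.72, 133.34], [12.68, 142.11], [-81.47, 261.47], [9.98, 163.14], [-165.26, 165.26]. Speed limits (degrees/s): [136.94, 136.94, 180, 180, 180, 180].

### API

Orientations are given as a 3x3 rotation matrix whose columns are the frame's x, y, z axes.
In Python, from rig import env gives the robot as it stands.
- The arm moves only by the tool servo_tool, never from a script. Its argument "steps" is a list of rows, each an object of numbers: "tx", "ty", "tz": the shift along the world's x, y, z in cm; "yaw": the turn about the world's z in degrees; "claw": the finger opening in cm, from 0 to 8.54. In form: [{"tx": .., "ty": .., "tz": .., "yaw": .., "claw": ..}, ...]. A call has 1 to 20 rows; each row shifts and turns the commanded pose from where the row before left it; what a row does not reach is not made up. A row lasts 1/10 s, in which the tool goes at most 50 mm and 8.59 degrees, less where a joint would pass 70% of its speed; a pose out of reach is approached as far as the arm can. A call with a gripper value outside its range is refused whole. The fingers move at their own pace and stop on an object; "newtons" is the grip in N (left out, the last holds). Time passes only in rows, so rows that do not move let the fingers close. It gives the time, the measured TCP pose, the force, the opening and the grip force at its end, in the units of the state.
- env.observe(): the state, without advancing time (a new reading comes with each control period).
- env.get_image(name): name is "scene" or "top" or "wrist"; returns (picture, depth): 420x560x3 uint8, red, green, blue; 420x560 float32, m along the optical axis (not along the pixel's ray), 0 where there is no reading.
- env.camera_model(name): a dict with "fovy" (degrees; the focal length in pixels is half the picture's height over the tangent of half this angle, whatever the lens; pixels are square), "cx", "cy" (the principal point, pixels), "dist_coeffs" ([k1, k2, p1, p2, k3] as OpenCV has them; the pictures are not rectified), "T" (4x4, takes a point from camera to world coordinates). Camera axes: x right, y down, z forward; pixel columns grow to the right and rows downward; lengths in m; the calibration is good to about 2 mm. A picture is of the moment at which its call begins: read the wrist's pose just before it. camera_model takes no time and is no camera call; for the wrist camera it gives the pose at the moment of the call.
- env.close_job(): hands the job in; it is judged then, once.
The state is a dict: "time_s": time; "q": joint angles; "qvel": joint speeds; "joint_efforts": joint torques, N m; "position": TCP position; "tool_rot": TCP orientation; "ft_force": force on the tool from outside, world axes, zero at the start; "wrist_torque": the same for the moment, N m; "grip_width": finger opening in m; "gripper_force": force on a finger pad.
Only numpy, scipy, OpenCV 4.12 (cv2) and the standard library are available. Lean on these libraries where they do the work, as an engineer would, in place of code of your own. Each camera call takes 0.05 s, during which the arm holds its last target. There are 200 camera calls.

### The job

Set the grey selector box on the bench to position five: turn its dial anticlockwise until it meets the zero stop, then clockwise exactly five clicks, and push the lock slide fully home against the dial so that the setting is locked. Turn and push gently enough that the box is not dragged or twisted on the bench or tipped, leave the things around it where they are, and let go of everything at the end.

Things in the scene. Friction and masses are not known exactly. Their poses are not given: they have to be found in the camera images.
- unit: Loose grey steel selector box on rubber feet, 120 (x) by 210 (y) by 70 mm high, about 1.7 kg. Origin: centre of its underside; z up. On its top: the dial, axis at (0, +35) mm, and a lock slide at the -y end. It slides or twists on the bench at roughly 7 to 15 N sideways or 0.7 to 1.4 N m about the vertical.
- dial_axis (a point): Point on the dial's vertical axis 109 mm above the bench, fixed to the box (does not turn with the dial; axes as the box). Dial: black round ribbed knob, 40 mm in diameter, from 87 to 117 mm above the bench, on a skirt 80 mm in diameter, top at 87 mm. Grip the knob across its diameter, any way round, fingertips above the skirt. A white line on knob and skirt is the pointer.
- zero_mark (a point): Long black mark of position 0 on the box top, 51 mm from the dial axis (fixed). Positions 0 to 12 are clicks 24 degrees apart, growing clockwise from above; black marks show them, long at 0 and 12. From 0.10 rad anticlockwise of position 0 a sprung stop resists with 3 N m per rad; 0.35 rad deeper it is rigid. Let go there and the dial springs back to 0. Start: one of positions 7 to 9, not reported.
- five_mark (a point): Short black mark of position 5 on the box top, 48 mm from the dial axis (fixed). Leaving a position takes about 0.12 N m, falling to nil half-way to the next, then the dial pulls itself on into it; let go within 8 degrees of a position, it settles there. More than about 0.25 N m means the stop. A hidden ring under the skirt has one notch, facing the lock slide at position 5 only.
- lock (a joint): Lock slide: steel tongue with an upright tab, sliding along the box's +y towards the dial. Value in m: 0 = fully back (start), 0.014 = fully home in the dial's notch. It takes about 2 N to slide and stays where it is left; pushed home it stops hard. With the dial at any other position it is blocked after about 2.5 mm.
- lock_tab (a point): Middle of the rear (-y) face of the lock slide's tab, 90 mm above the bench; moves with the slide; axes as the box. The tab is 24 mm wide (x), 12 mm thick (lying ahead of this point, +y), its top 101 mm above the bench, 31 mm over the box top. Push this face towards +y. At the start it is 94 mm from the dial's axis, and 46 mm of free box top lie behind it.
- unit_corner (a point): Upper corner of the box at (-60, -105, 70) mm in its frame, to tell whether it has been dragged or twisted.
- spool: Bystander: loose aluminium spool, 54 mm across, 36 mm high, standing beyond the box (to its +x side). Origin under its centre.
- driver: Bystander: loose screwdriver, 170 mm long, under 35 mm high, lying beside the box on its -x side, along the box's y. Origin near its middle.
- meter: Bystander: loose hand multimeter, 150 by 75 by 44 mm, lying flat. Origin under its centre.
- pcb: Bystander: loose brown circuit board, 110 by 160 mm, 20 mm high with parts. Origin under its centre.
- flux: Bystander: small loose jar, 48 mm across, 60 mm high. Origin under its centre.
- parts_tray: Bystander: loose grey divided tray, 110 by 180 by 35 mm. Origin under its centre.

How it is judged (in metres and radians):
At the end, for the whole second after the job is handed in: The lock slide is at least 11.5 mm along its 14 mm travel (possible only with the dial at position 5), the box stands flat and still with its corner within 10 mm of where it started (value of joint lock above 0.0115 m and distance of unit_corner from where it was at the start of the episode below 0.01 m and angle between unit's own z axis and vertical below 0.05 rad and linear speed of unit below 0.01 m/s); the robot touches nothing.
It fails at once if the box is dragged or twisted: its corner more than 10 mm from its starting place (distance of unit_corner from where it was at the start of the episode above 0.01 m).
It fails at once if the box is tipped by more than 6 degrees (angle between unit's own z axis and vertical above 0.105 rad).
It fails at once if a bystander is moved by more than 30 mm (distance of any of spool, driver, meter, pcb, flux, parts_tray from where it was at the start of the episode above 0.03 m).
It also fails if it takes over 72 s, if anything falls off the work surface, if the arm or the gripper's body presses on something with over 40 N, if the wrist force passes 120 N, or if a joint passes its speed limit or range.

## Working session

There is one attempt and no reset: what is moved stays moved. The work goes in short steps, Python scripts to look and compute and a tool call to move; the robot and the scene stay as the last step left them, time stands still between calls to the robot, and variables do not carry over. Pictures are saved under pics/ and viewed, at most 10 in all, crops included, and the job is handed in when it is done.

Besides the shell and the picture viewer there is one more tool, called after "Call:" by a JSON object that holds its "name" and its "arguments", one argument or row to a line. servo_tool: Moves the arm, as the interface text tells. Its arguments: {"type":"object","properties":{"steps":{"type":"array"},"newtons":{"type":"number"}},"required":["steps"]}

```bash
mkdir -p pics; cat > h.py <<'E'
import numpy as np, cv2
from rig import env
def K(m):
    f=210/np.tan(np.radians(m["fovy"])/2); return np.array([[f,0,m["cx"]],[0,f,m["cy"]],[0,0,1]])
def world(m,uv,z):
    "pixels -> world points on plane at height z"
    p=cv2.undistortPoints(np.float64(uv).reshape(-1,1,2),K(m),np.float64(m["dist_coeffs"])).reshape(-1,2)
    T=np.array(m["T"]); d=np.c_[p,np.ones(len(p))]@T[:3,:3].T; o=T[:3,3]
    return o+d*((z-o[2])/d[:,2])[:,None]
def proj(m,P):
    T=np.linalg.inv(np.array(m["T"])); r,_=cv2.Rodrigues(T[:3,:3])
    return cv2.projectPoints(np.float64(P).reshape(-1,1,3),r,T[:3,3],K(m),np.float64(m["dist_coeffs"]))[0].reshape(-1,2)
def cloud(m,D):
    h,w=D.shape; uv=np.stack(np.meshgrid(np.arange(w),np.arange(h)),-1).reshape(-1,1,2).astype(float)
    p=cv2.undistortPoints(uv,K(m),np.float64(m["dist_coeffs"])).reshape(-1,2)
    T=np.array(m["T"]); P=(np.c_[p,np.ones(len(p))]*D.reshape(-1,1))@T[:3,:3].T+T[:3,3]
    P[D.ravel()==0]=np.nan
    return P.reshape(h,w,3)
E
python3 - <<'E'
from h import *
for n in("top","scene"):
    I,D=env.get_image(n); m=env.camera_model(n)
    cv2.imwrite(f"pics/{n}0.png",I[:,:,::-1]); np.savez(f"{n}0.npz",I=I,D=D,m=m)
    print(n,m["fovy"],np.round(m["T"],3).tolist())
s=env.observe(); print(s["time_s"],s["position"],np.round(s["tool_rot"],2).tolist())
E
```

```text
top 56.35565382496806 [[-0.025, -0.986, 0.164, 0.424], [-0.999, 0.021, -0.025, 0.003], [0.021, -0.164, -0.986, 1.173], [0.0, 0.0, 0.0, 1.0]]
scene 56.03156933230286 [[-0.538, 0.524, -0.66, 1.337], [0.843, 0.313, -0.438, 0.498], [-0.023, -0.792, -0.61, 0.776], [0.0, 0.0, 0.0, 1.0]]
0.1 [ 0.14817415 -0.52940633  0.24976328] [[0.96, 0.27, -0.0], [0.27, -0.96, 0.0], [0.0, -0.0, -1.0]]
```

View pics/top0.png

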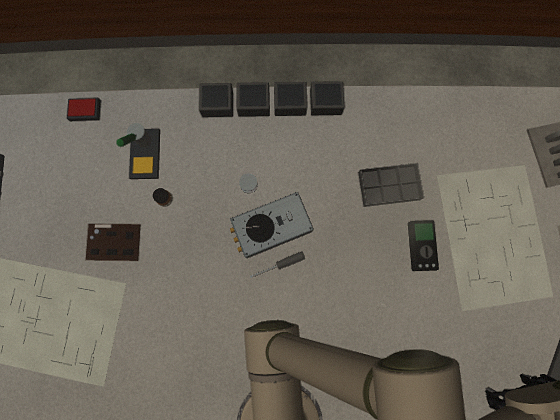

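View pics/scene0.png

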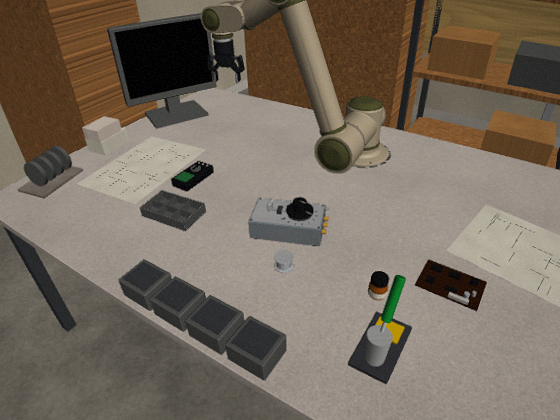

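The top view shows the box around (272,224), with the dial at (260,228) and the tab at about (290,215). Image left is world +y. The spool is at (248,183) and the driver at (280,265). Next I'll measure the box from depth.

```bash
python3 - <<'E'
from h import *
z=np.load("top0.npz",allow_pickle=True); D=z["D"];m=z["m"].item();I=z["I"]
P=cloud(m,D); roi=np.zeros(D.shape,bool); roi[180:270,222:322]=1
def box(lo,hi,R=roi):
    s=R&(P[...,2]>lo)&(P[...,2]<hi); q=P[s]; print(lo,hi,s.sum(),np.round(np.median(q,0),4)); return s,q
print(np.round(np.nanmedian(P[280:300,200:240].reshape(-1,3),0),4))
s,q=box(.062,.125)
r=cv2.minAreaRect(q[:,:2].astype(np.float32)*1000); print(r)
s,q=box(.107,.125); print(cv2.minEnclosingCircle(q[:,:2].astype(np.float32)*1000), cv2.minAreaRect(q[:,:2].astype(np.float32)*1000))
s,q=box(.079,.09); 
# tab
R=roi.copy(); R[:,:278]=0
s,q=box(.09,.107,R); print(cv2.minAreaRect(q[:,:2].astype(np.float32)*1000))
for n,(u,v) in dict(spool=(248,183),driver=(290,261)).items(): print(n,P[v,u])
cv2.imwrite("pics/c1.png",cv2.resize(I[180:280,215:325,::-1],None,fx=6,fy=6,interpolation=cv2.INTER_CUBIC))
E
```

```text
[ 0.3809  0.1679 -0.001 ]
0.062 0.125 3081 [0.5609 0.0107 0.0703]
((563.5419921875, 9.802520751953125), (120.54399108886719, 210.31134033203125), 20.69294548034668)
0.107 0.125 174 [0.5502 0.0433 0.1152]
((550.8113403320312, 42.403560638427734), 20.48748779296875) ((549.9465942382812, 43.57041931152344), (38.0562629699707, 38.30957794189453), 88.97830200195312)
0.079 0.09 509 [0.554  0.0359 0.0856]
0.09 0.107 42 [ 0.5809 -0.0394  0.0996]
((581.5032348632812, -39.7330322265625), (23.325660705566406, 12.267142295837402), 20.049102783203125)
spool [0.69018456 0.07701848 0.04054459]
driver [ 0.45875692 -0.04134009  0.02894829]
```

View pics/c1.png

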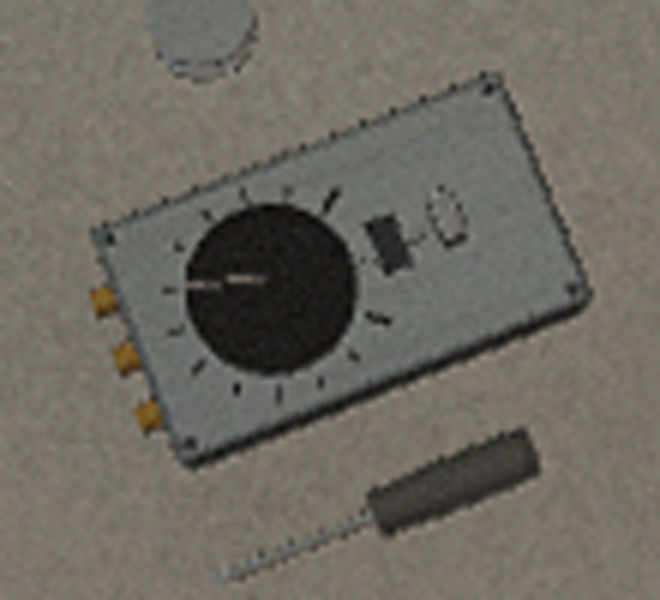

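Box yaw is about 20.5°, with 120.5×210 mm measured against 120×210. The dial axis is at about (0.551, 0.0425). The tab centre is at (0.582, −0.040), within 1 mm of its predicted place. In the crop, the marks run clockwise from 0 at the lower right (380,320), and the pointer at (188,285) is on position 7. I'll move above the dial first.

Call:
{"name": "servo_tool", "arguments": {
  "steps": [
    {"tx":2.014,"ty":2.861},
    {"tx":2.014,"ty":2.861},
    {"tx":2.014,"ty":2.861},
    {"tx":2.014,"ty":2.861},
    {"tx":2.014,"ty":2.861},
    {"tx":2.014,"ty":2.861},
    {"tx":2.014,"ty":2.861},
    {"tx":2.014,"ty":2.861},
    {"tx":2.014,"ty":2.861},
    {"tx":2.014,"ty":2.861},
    {"tx":2.014,"ty":2.861},
    {"tx":2.014,"ty":2.861},
    {"tx":2.014,"ty":2.861},
    {"tx":2.014,"ty":2.861},
    {"tx":2.014,"ty":2.861},
    {"tx":2.014,"ty":2.861},
    {"tx":2.014,"ty":2.861},
    {"tx":2.014,"ty":2.861},
    {"tx":2.014,"ty":2.861},
    {"tx":2.014,"ty":2.861}
  ]
}}

```text
invalid input at $.steps[0]: expected keys tx, ty, tz, yaw, claw
```

```bash
python3 - <<'E'
from h import *
import time
I,D=env.get_image("wrist"); m=env.camera_model("wrist"); s=env.observe()
print(s["time_s"],s["position"],s["q"],env.tcp_to_tips,s["ft_force"],s["wrist_torque"])
I,D=env.get_image("wrist"); m=env.camera_model("wrist")
a=np.radians(20.6);c,si=np.cos(a),np.sin(a);O=np.array([.5635,.0098])
J=I[:,:,::-1].copy()
w=lambda x,y,z:[*(O+[c*x-si*y,si*x+c*y]),z]
for p in proj(m,[w(0,35,.117),w(0,-59,.101),w(-60,-105,.07),w(60,-105,.07),w(60,105,.07),w(-60,105,.07)]): cv2.circle(J,tuple(int(v) for v in p),3,(0,0,255),1)
cv2.imwrite("pics/w1.png",J)
P=cloud(m,D)
for lo,hi in((.110,.125),(.062,.075)):
    q=P[(P[...,2]>lo)&(P[...,2]<hi)]; print(len(q)); 
    if len(q): print(cv2.minEnclosingCircle(q[:,:2].astype(np.float32)*1000),cv2.minAreaRect(q[:,:2].astype(np.float32)*1000))
E
```

```text
0.15 [ 0.1481755  -0.52945834  0.24986535] [-8.67058861e+01  2.18325590e+01  7.43720880e+01  1.74572558e-03
  8.38578024e+01 -1.23363138e+01] 0.019 [-0.10349882  0.11335544 -0.38919715] [ 0.0015966  -0.00181555  0.03404208]
638
((8.748939514160156, -849.3648681640625), 84.0925064086914) ((8.897712707519531, -849.0767211914062), (5.422870635986328, 168.18475341796875), 62.69049835205078)
243
((82.61226654052734, -926.3259887695312), 22.236745834350586) ((80.52391052246094, -916.0286865234375), (44.44236373901367, 22.673641204833984), 11.464550971984863)
```

View pics/w1.png

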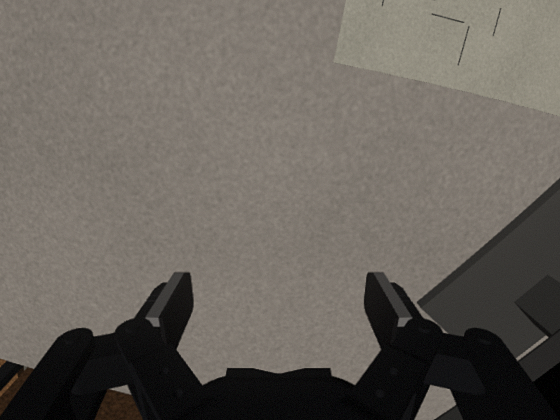

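The call was refused because every row needs all five keys, so the picture only shows the bench at the start pose, with the fingers at (180,300) and (375,300).

Call:
{"name": "servo_tool", "arguments": {
  "steps": [
    {"tx":2.01,"ty":2.86,"tz":0,"yaw":0,"claw":7},
    {"tx":2.01,"ty":2.86,"tz":0,"yaw":0,"claw":7},
    {"tx":2.01,"ty":2.86,"tz":0,"yaw":0,"claw":7},
    {"tx":2.01,"ty":2.86,"tz":0,"yaw":0,"claw":7},
    {"tx":2.01,"ty":2.86,"tz":0,"yaw":0,"claw":7},
    {"tx":2.01,"ty":2.86,"tz":0,"yaw":0,"claw":7},
    {"tx":2.01,"ty":2.86,"tz":0,"yaw":0,"claw":7},
    {"tx":2.01,"ty":2.86,"tz":0,"yaw":0,"claw":7},
    {"tx":2.01,"ty":2.86,"tz":0,"yaw":0,"claw":7},
    {"tx":2.01,"ty":2.86,"tz":0,"yaw":0,"claw":7},
    {"tx":2.01,"ty":2.86,"tz":0,"yaw":0,"claw":7},
    {"tx":2.01,"ty":2.86,"tz":0,"yaw":0,"claw":7},
    {"tx":2.01,"ty":2.86,"tz":0,"yaw":0,"claw":7},
    {"tx":2.01,"ty":2.86,"tz":0,"yaw":0,"claw":7},
    {"tx":2.01,"ty":2.86,"tz":0,"yaw":0,"claw":7},
    {"tx":2.01,"ty":2.86,"tz":0,"yaw":0,"claw":7},
    {"tx":2.01,"ty":2.86,"tz":0,"yaw":0,"claw":7},
    {"tx":2.01,"ty":2.86,"tz":0,"yaw":0,"claw":7},
    {"tx":2.01,"ty":2.86,"tz":0,"yaw":0,"claw":7},
    {"tx":2.01,"ty":2.86,"tz":0,"yaw":0,"claw":7}
  ],
  "newtons": 20
}}

```text
time_s: 2.2
position: [0.5508, 0.0438, 0.2502]
tool_rot: [[0.963, 0.27, -0.0], [0.27, -0.963, 0.0], [-0.0, -0.0, -1.0]]
ft_force: [0.1, -0.3, 0.3]
grip_width: 0.0702
gripper_force: 0.0
```

```bash
cat > w.py <<'E'
from h import *
import sys
I,D=env.get_image("wrist"); I,D=env.get_image("wrist"); m=env.camera_model("wrist"); s=env.observe()
print(s["time_s"],s["position"],np.round(s["q"],1),s["grip_width"],s["ft_force"],s["wrist_torque"])
a=np.radians(20.6);c,si=np.cos(a),np.sin(a);O=np.array([.5635,.0098])
J=I[:,:,::-1].copy()
w=lambda x,y,z:[*(O+[c*x-si*y,si*x+c*y]),z]
for p in proj(m,[w(0,.035,.117),w(0,-.059,.101),w(-.06,-.105,.07),w(.06,-.105,.07),w(.06,.105,.07),w(-.06,.105,.07)]): cv2.circle(J,tuple(int(v) for v in p),3,(0,0,255),1)
cv2.imwrite(sys.argv[1],J)
P=cloud(m,D); P[350:]=np.nan
for lo,hi in((.110,.120),(.08,.09),(.062,.075)):
    q=P[(P[...,2]>lo)&(P[...,2]<hi)]; print(len(q)); 
    if len(q): print(cv2.minEnclosingCircle(q[:,:2].astype(np.float32)*1000),cv2.minAreaRect(q[:,:2].astype(np.float32)*1000))
E
python3 w.py pics/w2.png
```

```text
2.3 [0.55145635 0.04516781 0.24966027] [-7.6 22.2 73.9  0.  84.  66.6] 0.0698715258726947 [ 0.07438525 -1.22618834 -0.21404396] [-0.06953564  0.02781895  0.03953887]
1576
((550.0162963867188, 39.565792083740234), 20.778528213500977) ((550.259033203125, 39.83298110961914), (40.215614318847656, 40.9447021484375), 57.95545196533203)
3772
((562.9454345703125, 16.310760498046875), 66.53235626220703) ((550.8482055664062, 17.35947036743164), (80.25487518310547, 123.90807342529297), 2.7502903938293457)
16248
((562.412841796875, 7.63447904586792), 119.41708374023438) ((562.219970703125, 7.2979736328125), (120.59552001953125, 210.31204223632812), 20.79779815673828)
```

View pics/w2.png

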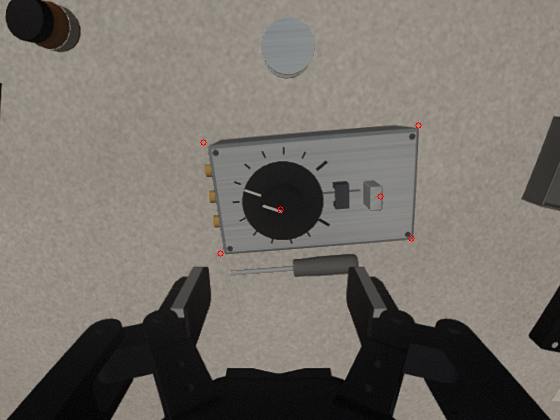

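The wrist view shows the dial at (282,200), the tab at (372,195), and the pointer towards (247,192), all clear of the fingers. My projected marks sit a few pixels off because the arm was still settling, so I'll re-measure at rest.

```bash
for i in 1 2 3; do python3 w.py pics/w3.png | sed -n '1p;3p;7p'; done
```

```text
2.4 [0.55009209 0.04273379 0.24986197] [-7.8 22.  74.1 -0.  84.  66.5] 0.06996502565934659 [-0.79584157  0.6195064  -0.16810584] [ 0.00926848 -0.00555398  0.00110414]
((550.7340087890625, 40.553192138671875), 20.799062728881836) ((551.2532958984375, 40.85186767578125), (39.83843994140625, 40.88664627075195), 26.371232986450195)
((604.3243408203125, 109.73277282714844), 226.63011169433594) ((565.5133666992188, 110.53319549560547), (440.0881652832031, 186.1145782470703), 88.81855773925781)
2.5 [0.5497827  0.04175483 0.25023591] [-8.  22.  74.1 -0.  84.  66.5] 0.07014828067058215 [-0.12024359 -0.51058529  0.05147409] [-0.02726171 -0.05176156 -0.0113725 ]
((551.1483154296875, 41.191158294677734), 20.829519271850586) ((551.73876953125, 41.13874816894531), (40.30644989013672, 40.32337188720703), 32.96440505981445)
((596.6195068359375, 113.04885864257812), 227.2102508544922) ((565.8295288085938, 113.65843200683594), (445.1946716308594, 186.26300048828125), 88.86578369140625)
2.6 [0.54982834 0.04154578 0.25047499] [-8.  21.9 74.1 -0.  84.  66.5] 0.06982011222147236 [-0.9807866   0.23523566  0.11049719] [-0.01959374 -0.06495713  0.0109871 ]
((551.2752685546875, 41.408599853515625), 20.983190536499023) ((551.9255981445312, 41.907928466796875), (40.427391052246094, 40.39992141723633), 17.1251163482666)
((602.4803466796875, 119.69532775878906), 234.94606018066406) ((566.7113647460938, 120.56229400634766), (458.4091796875, 186.57254028320312), 88.61156463623047)
```

Call:
{"name": "servo_tool", "arguments": {
  "steps": [
    {"tx":0.1,"ty":0,"tz":-2,"yaw":0,"claw":7},
    {"tx":0,"ty":0,"tz":-2,"yaw":0,"claw":7},
    {"tx":0,"ty":0,"tz":-2,"yaw":0,"claw":7},
    {"tx":0,"ty":0,"tz":-2,"yaw":0,"claw":7},
    {"tx":0,"ty":0,"tz":-2,"yaw":0,"claw":6},
    {"tx":0,"ty":0,"tz":-2,"yaw":0,"claw":6},
    {"tx":0,"ty":0,"tz":-1.0,"yaw":0,"claw":5},
    {"tx":0,"ty":0,"tz":-0.8,"yaw":0,"claw":5},
    {"tx":0,"ty":0,"tz":0,"yaw":0,"claw":4.6},
    {"tx":0,"ty":0,"tz":0,"yaw":0,"claw":4.4},
    {"tx":0,"ty":0,"tz":0,"yaw":0,"claw":4.4},
    {"tx":0,"ty":0,"tz":0,"yaw":0,"claw":4.4},
    {"tx":0,"ty":0,"tz":0,"yaw":0,"claw":4.4},
    {"tx":0,"ty":0,"tz":0,"yaw":0,"claw":4.4}
  ]
}}

```text
time_s: 4.0
position: [0.5512, 0.0424, 0.1125]
tool_rot: [[0.963, 0.269, 0.0], [0.269, -0.963, -0.0], [0.0, 0.0, -1.0]]
ft_force: [-0.3, 0.2, 0.3]
grip_width: 0.0441
gripper_force: 0.0
```

Call:
{"name": "servo_tool", "arguments": {
  "steps": [
    {"tx":0,"ty":0,"tz":0,"yaw":0,"claw":4.2},
    {"tx":0,"ty":0,"tz":0,"yaw":0,"claw":4.2},
    {"tx":0,"ty":0,"tz":0,"yaw":0,"claw":4.1},
    {"tx":0,"ty":0,"tz":0,"yaw":0,"claw":4.1}
  ]
}}

```text
time_s: 4.4
position: [0.5512, 0.0424, 0.1123]
tool_rot: [[0.963, 0.269, 0.0], [0.269, -0.963, 0.0], [0.0, -0.0, -1.0]]
ft_force: [-0.0, -0.3, -0.0]
grip_width: 0.041
gripper_force: 0.0
```

Call:
{"name": "servo_tool", "arguments": {
  "steps": [
    {"tx":0,"ty":0,"tz":0,"yaw":0,"claw":4.0},
    {"tx":0,"ty":0,"tz":0,"yaw":0,"claw":3.9},
    {"tx":0,"ty":0,"tz":0,"yaw":0,"claw":3.5},
    {"tx":0,"ty":0,"tz":0,"yaw":0,"claw":3.5},
    {"tx":0,"ty":0,"tz":0,"yaw":0,"claw":3.5},
    {"tx":0,"ty":0,"tz":0,"yaw":0,"claw":3.5}
  ]
}}

```text
time_s: 5.0
position: [0.5512, 0.0425, 0.1125]
tool_rot: [[0.963, 0.269, 0.0], [0.269, -0.963, 0.0], [0.0, -0.0, -1.0]]
ft_force: [-1.8, 3.7, 3.8]
grip_width: 0.0392
gripper_force: 20.1
```

Call:
{"name": "servo_tool", "arguments": {
  "steps": [
    {"tx":-0.01,"ty":0.04,"tz":0,"yaw":3,"claw":3.5},
    {"tx":0,"ty":0,"tz":0,"yaw":3,"claw":3.5},
    {"tx":0,"ty":0,"tz":0,"yaw":3,"claw":3.5},
    {"tx":0,"ty":0,"tz":0,"yaw":3,"claw":3.5}
  ]
}}

```text
time_s: 5.4
position: [0.5512, 0.0426, 0.1125]
tool_rot: [[0.885, 0.466, 0.0], [0.466, -0.885, -0.0], [0.0, 0.0, -1.0]]
ft_force: [-1.7, 1.4, 3.7]
grip_width: 0.0389
gripper_force: 20.0
```

```bash
cat > st.py <<'E'
from h import *
env.get_image("wrist"); s=env.observe(); R=s["tool_rot"]
print(s["time_s"],s["position"],"yaw",np.degrees(np.arctan2(R[1][0],R[0][0])),"q6",s["q"][5],s["grip_width"],s["gripper_force"],np.round(s["ft_force"],1),np.round(s["wrist_torque"],3))
E
python3 st.py
```

```text
5.45 [0.55112241 0.04256743 0.11245376] yaw 27.899564508978358 q6 54.263267358019604 0.03931105842467708 20.063407123088837 [-0.6  1.4  3.5] [0.256 0.328 0.021]
```

Call:
{"name": "servo_tool", "arguments": {
  "steps": [
    {"tx":0,"ty":0,"tz":0,"yaw":4,"claw":3.5},
    {"tx":0,"ty":0,"tz":0,"yaw":4,"claw":3.5},
    {"tx":0,"ty":0,"tz":0,"yaw":4,"claw":3.5},
    {"tx":0,"ty":0,"tz":0,"yaw":4,"claw":3.5},
    {"tx":0,"ty":0,"tz":0,"yaw":4,"claw":3.5},
    {"tx":0,"ty":0,"tz":0,"yaw":4,"claw":3.5},
    {"tx":0,"ty":0,"tz":0,"yaw":4,"claw":3.5},
    {"tx":0,"ty":0,"tz":0,"yaw":4,"claw":3.5},
    {"tx":0,"ty":0,"tz":0,"yaw":4,"claw":3.5},
    {"tx":0,"ty":0,"tz":0,"yaw":4,"claw":3.5},
    {"tx":0,"ty":0,"tz":0,"yaw":4,"claw":3.5},
    {"tx":0,"ty":0,"tz":0,"yaw":4,"claw":3.5},
    {"tx":0,"ty":0,"tz":0,"yaw":4,"claw":3.5},
    {"tx":0,"ty":0,"tz":0,"yaw":4,"claw":3.5},
    {"tx":0,"ty":0,"tz":0,"yaw":4,"claw":3.5},
    {"tx":0,"ty":0,"tz":0,"yaw":0,"claw":3.5}
  ]
}}

```text
time_s: 7.05
position: [0.5513, 0.0424, 0.1125]
tool_rot: [[0.042, 0.999, 0.001], [0.999, -0.042, -0.001], [-0.001, 0.001, -1.0]]
ft_force: [-0.3, 0.1, 3.9]
grip_width: 0.0392
gripper_force: 20.0
```

```bash
python3 st.py
```

```text
7.1 [0.55130548 0.04245963 0.11245545] yaw 87.509733308313 q6 -5.346007323693594 0.03918707376750428 20.03769814968109 [-0.2 -0.4  3.8] [0.032 0.163 0.036]
```

Call:
{"name": "servo_tool", "arguments": {
  "steps": [
    {"tx":0,"ty":0,"tz":0,"yaw":5,"claw":3.5},
    {"tx":0,"ty":0,"tz":0,"yaw":5,"claw":3.5},
    {"tx":0,"ty":0,"tz":0,"yaw":5,"claw":3.5},
    {"tx":0,"ty":0,"tz":0,"yaw":5,"claw":3.5},
    {"tx":0,"ty":0,"tz":0,"yaw":5,"claw":3.5},
    {"tx":0,"ty":0,"tz":0,"yaw":5,"claw":3.5},
    {"tx":0,"ty":0,"tz":0,"yaw":5,"claw":3.5},
    {"tx":0,"ty":0,"tz":0,"yaw":5,"claw":3.5},
    {"tx":0,"ty":0,"tz":0,"yaw":5,"claw":3.5},
    {"tx":0,"ty":0,"tz":0,"yaw":5,"claw":3.5},
    {"tx":0,"ty":0,"tz":0,"yaw":5,"claw":3.5},
    {"tx":0,"ty":0,"tz":0,"yaw":5,"claw":3.5},
    {"tx":0,"ty":0,"tz":0,"yaw":5,"claw":3.5},
    {"tx":0,"ty":0,"tz":0,"yaw":5,"claw":3.5},
    {"tx":0,"ty":0,"tz":0,"yaw":5,"claw":3.5},
    {"tx":0,"ty":0,"tz":0,"yaw":5,"claw":3.5},
    {"tx":0,"ty":0,"tz":0,"yaw":5,"claw":3.5},
    {"tx":0,"ty":0,"tz":0,"yaw":5,"claw":3.5},
    {"tx":0,"ty":0,"tz":0,"yaw":4,"claw":3.5},
    {"tx":0,"ty":0,"tz":0,"yaw":2,"claw":3.5}
  ]
}}

```text
time_s: 9.1
position: [0.5516, 0.0427, 0.1125]
tool_rot: [[-0.998, -0.063, 0.001], [-0.063, 0.998, -0.0], [-0.001, -0.0, -1.0]]
ft_force: [1.5, 2.9, 4.2]
grip_width: 0.0394
gripper_force: 20.0
```

```bash
python3 st.py; python3 st.py
```

```text
9.15 [0.55155024 0.04268051 0.11246287] yaw -176.32350620805775 q6 -101.51600611887028 0.03935668558527743 20.037734806537628 [1.2 1.9 3.4] [ 0.204 -0.164  0.063]
9.2 [0.55153153 0.04267016 0.11247073] yaw -176.4740427878371 q6 -101.36562915471087 0.03944795360552395 20.025387704372406 [1.5 2.3 2.8] [ 0.206 -0.244  0.059]
```

Call:
{"name": "servo_tool", "arguments": {
  "steps": [
    {"tx":0,"ty":0,"tz":0,"yaw":4,"claw":3.5},
    {"tx":0,"ty":0,"tz":0,"yaw":0,"claw":3.5}
  ]
}}

```text
time_s: 9.4
position: [0.5515, 0.0427, 0.1125]
tool_rot: [[-0.991, -0.131, 0.001], [-0.131, 0.991, -0.0], [-0.001, -0.0, -1.0]]
ft_force: [2.6, 1.3, 2.6]
grip_width: 0.0393
gripper_force: 20.0
```

```bash
python3 st.py; python3 st.py
```

```text
9.45 [0.55155178 0.04268979 0.112471  ] yaw -172.5473670164057 q6 -105.29199543582227 0.039460381851797725 20.01859277486801 [2.8 0.8 3.1] [ 0.268 -0.427 -0.084]
9.5 [0.55152094 0.04271708 0.1124734 ] yaw -172.55016510664598 q6 -105.29115481194012 0.039073903913959575 20.01377373933792 [2.2 1.5 2.4] [ 0.256 -0.456 -0.097]
```

Call:
{"name": "servo_tool", "arguments": {
  "steps": [
    {"tx":0,"ty":0,"tz":0,"yaw":3,"claw":3.5},
    {"tx":0,"ty":0,"tz":0,"yaw":0,"claw":3.5}
  ]
}}

```text
time_s: 9.7
position: [0.5515, 0.0427, 0.1124]
tool_rot: [[-0.983, -0.183, 0.001], [-0.183, 0.983, -0.0], [-0.001, -0.0, -1.0]]
ft_force: [2.7, 1.5, 2.3]
grip_width: 0.039
gripper_force: 20.0
```

```bash
python3 st.py; python3 st.py
```

```text
9.75 [0.5514907  0.04266607 0.11245896] yaw -169.52480776416104 q6 -108.31882545022532 0.03923038627604876 20.011003017425537 [3.  2.2 2.4] [ 0.242 -0.531 -0.139]
9.8 [0.55149178 0.04269016 0.11247004] yaw -169.52032951283036 q6 -108.32154379555817 0.03949901112670384 20.013200640678406 [3.6 0.5 3.2] [ 0.144 -0.555 -0.129]
```

Call:
{"name": "servo_tool", "arguments": {
  "steps": [
    {"tx":0,"ty":0,"tz":0,"yaw":2,"claw":3.5},
    {"tx":0,"ty":0,"tz":0,"yaw":1,"claw":3.5},
    {"tx":0,"ty":0,"tz":0,"yaw":0,"claw":3.5}
  ]
}}

```text
time_s: 10.1
position: [0.5514, 0.0427, 0.1125]
tool_rot: [[-0.972, -0.234, 0.001], [-0.234, 0.972, -0.0], [-0.001, -0.0, -1.0]]
ft_force: [4.4, 1.3, 2.9]
grip_width: 0.0392
gripper_force: 20.0
```

```bash
python3 st.py; python3 st.py
```

```text
10.15 [0.55144619 0.0426677  0.1124995 ] yaw -166.4566395925091 q6 -111.38685017014242 0.03913844674963767 20.035118758678436 [4.5 0.9 4.5] [ 0.181 -0.75  -0.23 ]
10.2 [0.55137888 0.04269277 0.11244578] yaw -166.44477547402914 q6 -111.39567399370607 0.03919191744122172 20.03704011440277 [4.6 1.2 3.4] [ 0.145 -0.727 -0.155]
```

Call:
{"name": "servo_tool", "arguments": {
  "steps": [
    {"tx":0,"ty":0,"tz":0,"yaw":2,"claw":3.5},
    {"tx":0,"ty":0,"tz":0,"yaw":0,"claw":3.5}
  ]
}}

```text
time_s: 10.4
position: [0.5514, 0.0427, 0.1125]
tool_rot: [[-0.963, -0.269, 0.001], [-0.269, 0.963, -0.0], [-0.001, -0.0, -1.0]]
ft_force: [5.7, 0.5, 3.9]
grip_width: 0.0388
gripper_force: 20.1
```

```bash
python3 st.py; python3 st.py
```

```text
10.45 [0.55140242 0.04267401 0.11246504] yaw -164.45644884372115 q6 -113.3867664375006 0.039507930472505684 20.059687793254852 [4.8 0.1 4.6] [ 0.148 -0.83  -0.273]
10.5 [0.55138916 0.042669   0.11247497] yaw -164.46681218840303 q6 -113.37562971396737 0.039392115081185855 20.060109794139862 [5.  0.9 3.7] [ 0.177 -0.818 -0.279]
```

Torque of 0.28 N m, 12° past position 0, means the sprung stop has been met. I'll go back to 0 and let go so the dial settles exactly there, then regrip for the five clicks.

Call:
{"name": "servo_tool", "arguments": {
  "steps": [
    {"tx":0,"ty":0,"tz":0,"yaw":-4,"claw":3.5},
    {"tx":0,"ty":0,"tz":0,"yaw":-4,"claw":3.5},
    {"tx":0,"ty":0,"tz":0,"yaw":-4,"claw":3.5},
    {"tx":0,"ty":0,"tz":0,"yaw":0,"claw":3.5},
    {"tx":0,"ty":0,"tz":0,"yaw":0,"claw":4.6},
    {"tx":0,"ty":0,"tz":0,"yaw":0,"claw":4.6},
    {"tx":0,"ty":0,"tz":0,"yaw":0,"claw":4.6},
    {"tx":0,"ty":0,"tz":0,"yaw":0,"claw":4.6}
  ]
}}

```text
time_s: 11.3
position: [0.5506, 0.0428, 0.112]
tool_rot: [[-0.998, -0.063, -0.001], [-0.063, 0.998, 0.0], [0.001, 0.0, -1.0]]
ft_force: [-0.2, 0.5, -0.1]
grip_width: 0.0463
gripper_force: 0.0
```

```bash
python3 st.py;  python3 - <<'E'
from h import *
I,D=env.get_image("top"); cv2.imwrite("pics/t2.png",cv2.resize(I[180:280,215:325,::-1],None,fx=6,fy=6,interpolation=cv2.INTER_CUBIC))
I,D=env.get_image("wrist"); cv2.imwrite("pics/w4.png",I[:,:,::-1])
E
```

```text
11.35 [0.55073531 0.04274618 0.11208797] yaw -176.37281059341672 q6 -101.46415769571661 0.046054730236671095 0.0 [ 0.5 -0.   0.3] [0.017 0.035 0.006]
```

View pics/w4.png

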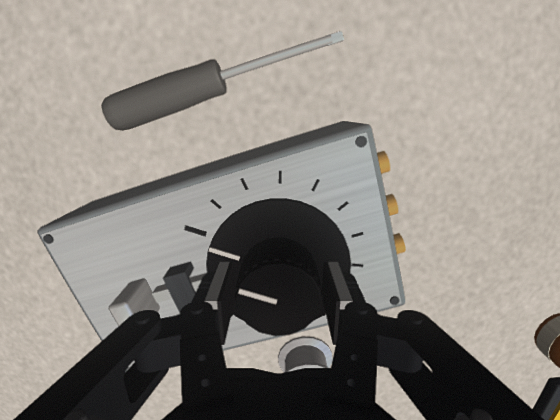

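The wrist view shows the skirt line at (222,253) in line with the long mark at (195,230), so the dial is at position 0. Next I regrip, centred slightly towards +x, and turn 120° clockwise.

Call:
{"name": "servo_tool", "arguments": {
  "steps": [
    {"tx":0.06,"ty":0,"tz":0,"yaw":0,"claw":4.2},
    {"tx":0,"ty":0,"tz":0,"yaw":0,"claw":4.0},
    {"tx":0,"ty":0,"tz":0,"yaw":0,"claw":3.5},
    {"tx":0,"ty":0,"tz":0,"yaw":0,"claw":3.5},
    {"tx":0,"ty":0,"tz":0,"yaw":0,"claw":3.5},
    {"tx":0,"ty":0,"tz":0,"yaw":0,"claw":3.5}
  ]
}}

```text
time_s: 12.05
position: [0.5517, 0.0427, 0.1124]
tool_rot: [[-0.998, -0.063, 0.0], [-0.063, 0.998, -0.0], [-0.0, -0.0, -1.0]]
ft_force: [-0.7, -1.9, 1.8]
grip_width: 0.0393
gripper_force: 20.1
```

```bash
python3 st.py
```

```text
12.1 [0.55173178 0.04273529 0.11241271] yaw -176.3700794151265 q6 -101.45749360484486 0.039402174221388406 20.147321820259094 [ 0.  -0.   2.4] [-0.003  0.078  0.028]
```

Call:
{"name": "servo_tool", "arguments": {
  "steps": [
    {"tx":0,"ty":0,"tz":0,"yaw":-4,"claw":3.5},
    {"tx":0,"ty":0,"tz":0,"yaw":-4,"claw":3.5},
    {"tx":0,"ty":0,"tz":0,"yaw":-4,"claw":3.5},
    {"tx":0,"ty":0,"tz":0,"yaw":-4,"claw":3.5},
    {"tx":0,"ty":0,"tz":0,"yaw":-4,"claw":3.5},
    {"tx":0,"ty":0,"tz":0,"yaw":-4,"claw":3.5},
    {"tx":0,"ty":0,"tz":0,"yaw":-4,"claw":3.5},
    {"tx":0,"ty":0,"tz":0,"yaw":-4,"claw":3.5},
    {"tx":0,"ty":0,"tz":0,"yaw":-4,"claw":3.5},
    {"tx":0,"ty":0,"tz":0,"yaw":-4,"claw":3.5},
    {"tx":0,"ty":0,"tz":0,"yaw":-4,"claw":3.5},
    {"tx":0,"ty":0,"tz":0,"yaw":-4,"claw":3.5},
    {"tx":0,"ty":0,"tz":0,"yaw":-4,"claw":3.5},
    {"tx":0,"ty":0,"tz":0,"yaw":-4,"claw":3.5},
    {"tx":0,"ty":0,"tz":0,"yaw":-4,"claw":3.5}
  ]
}}

```text
time_s: 13.6
position: [0.5516, 0.0424, 0.1124]
tool_rot: [[-0.552, 0.834, -0.0], [0.834, 0.552, -0.001], [-0.0, -0.001, -1.0]]
ft_force: [-1.2, -2.5, 2.4]
grip_width: 0.0395
gripper_force: 20.3
```

```bash
python3 st.py
```

```text
13.65 [0.55160533 0.04244369 0.11245102] yaw 123.27346850678661 q6 -41.10126260177649 0.03933284691584024 20.27577817440033 [-0.8 -2.8  3.1] [-0.411  0.19  -0.001]
```

Call:
{"name": "servo_tool", "arguments": {
  "steps": [
    {"tx":0,"ty":0,"tz":0,"yaw":-4,"claw":3.5},
    {"tx":0,"ty":0,"tz":0,"yaw":-4,"claw":3.5},
    {"tx":0,"ty":0,"tz":0,"yaw":-4,"claw":3.5},
    {"tx":0,"ty":0,"tz":0,"yaw":-4,"claw":3.5},
    {"tx":0,"ty":0,"tz":0,"yaw":-4,"claw":3.5},
    {"tx":0,"ty":0,"tz":0,"yaw":-4,"claw":3.5},
    {"tx":0,"ty":0,"tz":0,"yaw":-4,"claw":3.5},
    {"tx":0,"ty":0,"tz":0,"yaw":-4,"claw":3.5},
    {"tx":0,"ty":0,"tz":0,"yaw":-4,"claw":3.5},
    {"tx":0,"ty":0,"tz":0,"yaw":-4,"claw":3.5},
    {"tx":0,"ty":0,"tz":0,"yaw":-4,"claw":3.5},
    {"tx":0,"ty":0,"tz":0,"yaw":-4,"claw":3.5},
    {"tx":0,"ty":0,"tz":0,"yaw":-4,"claw":3.5},
    {"tx":0,"ty":0,"tz":0,"yaw":-4,"claw":3.5},
    {"tx":0,"ty":0,"tz":0,"yaw":-4,"claw":3.5},
    {"tx":0,"ty":0,"tz":0,"yaw":0,"claw":3.5},
    {"tx":0,"ty":0,"tz":0,"yaw":0,"claw":3.5}
  ]
}}

```text
time_s: 15.35
position: [0.5513, 0.0425, 0.1124]
tool_rot: [[0.442, 0.897, -0.001], [0.897, -0.442, -0.001], [-0.001, -0.001, -1.0]]
ft_force: [-3.9, -4.0, 5.8]
grip_width: 0.0395
gripper_force: 20.4
```

```bash
python3 st.py
```

```text
15.4 [0.55129821 0.04248199 0.11238779] yaw 63.78108914517993 q6 18.392333851480597 0.03919814414397254 20.44476091861725 [-3.2 -3.8  5.7] [-0.537  0.676 -0.031]
```

Call:
{"name": "servo_tool", "arguments": {
  "steps": [
    {"tx":0,"ty":0,"tz":0,"yaw":0,"claw":4.6},
    {"tx":0,"ty":0,"tz":0,"yaw":0,"claw":6},
    {"tx":0,"ty":0,"tz":0,"yaw":0,"claw":6.5},
    {"tx":0,"ty":0,"tz":0,"yaw":0,"claw":7},
    {"tx":0,"ty":0,"tz":2,"yaw":0,"claw":7},
    {"tx":0,"ty":0,"tz":2,"yaw":0,"claw":7},
    {"tx":0,"ty":0,"tz":3,"yaw":0,"claw":7},
    {"tx":0,"ty":0,"tz":3,"yaw":6,"claw":7},
    {"tx":0.52,"ty":-1.37,"tz":3,"yaw":6,"claw":5},
    {"tx":0.52,"ty":-1.37,"tz":0,"yaw":6,"claw":3},
    {"tx":0.52,"ty":-1.37,"tz":0,"yaw":6,"claw":0},
    {"tx":0.51,"ty":-1.37,"tz":0,"yaw":6,"claw":0},
    {"tx":0.51,"ty":-1.37,"tz":0,"yaw":6,"claw":0},
    {"tx":0.51,"ty":-1.37,"tz":0,"yaw":6,"claw":0},
    {"tx":0.51,"ty":-1.37,"tz":0,"yaw":4.8,"claw":0},
    {"tx":0.52,"ty":-1.36,"tz":0,"yaw":0,"claw":0},
    {"tx":0,"ty":0,"tz":0,"yaw":0,"claw":0},
    {"tx":0,"ty":0,"tz":0,"yaw":0,"claw":0},
    {"tx":0,"ty":0,"tz":0,"yaw":0,"claw":0},
    {"tx":0,"ty":0,"tz":0,"yaw":0,"claw":0}
  ]
}}

```text
time_s: 17.4
position: [0.5927, -0.0661, 0.2425]
tool_rot: [[-0.349, 0.937, 0.0], [0.937, 0.349, 0.0], [0.0, 0.0, -1.0]]
ft_force: [-0.2, -0.4, -0.2]
grip_width: -0.0003
gripper_force: 0.0
```

```bash
python3 st.py; python3 w.py pics/w5.png | sed -n '3p;7p'; python3 - <<'E'
from h import *
I,D=env.get_image("top"); m=env.camera_model("top"); P=cloud(m,D)[180:270,222:322]
q=P[(P[...,2]>.062)&(P[...,2]<.075)]; print(cv2.minAreaRect(q[:,:2].astype(np.float32)*1000))
A=cv2.resize(I[180:280,215:325,::-1],None,fx=5,fy=5,interpolation=cv2.INTER_CUBIC)
J=cv2.imread("pics/w5.png"); J=cv2.resize(J,None,fx=.45,fy=.45)
B=np.zeros((600,800,3),np.uint8); B[:500,:550]=A; B[:189,548:800]=J[:,:252]; cv2.imwrite("pics/v5.png",B)
E
```

```text
17.45 [ 0.59276659 -0.06618053  0.24247295] yaw 110.44623752070544 q6 -38.17989732469709 -0.0002557583414311215 0.0 [-0.3  0.3  0.1] [ 0.    -0.036 -0.021]
((551.1123046875, 42.06510543823242), 21.093250274658203) ((550.7340087890625, 42.140419006347656), (40.71920394897461, 41.114070892333984), 83.36833190917969)
((726.6041870117188, -27.11745834350586), 272.1070861816406) ((728.022216796875, -3.6112747192382812), (228.82119750976562, 513.3919067382812), 87.0530776977539)
((563.5839233398438, 10.456069946289062), (120.06529998779297, 209.37649536132812), 21.058744430541992)
```

View pics/w5.png

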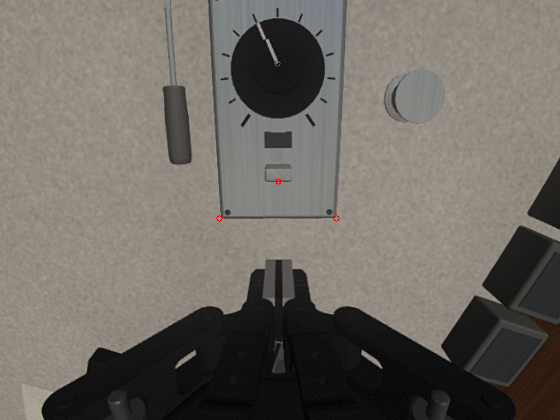

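The pointer's end at (258,22) is on the fifth mark, at (257,13). The box has not moved, and the closed fingers are in line with the tab at (278,173). I'll go down behind the tab.

Call:
{"name": "servo_tool", "arguments": {
  "steps": [
    {"tx":0,"ty":0,"tz":-3,"yaw":0,"claw":0},
    {"tx":0,"ty":0,"tz":-3,"yaw":0,"claw":0},
    {"tx":0,"ty":0,"tz":-3,"yaw":0,"claw":0},
    {"tx":0,"ty":0,"tz":-2,"yaw":0,"claw":0},
    {"tx":0,"ty":0,"tz":-1,"yaw":0,"claw":0},
    {"tx":0,"ty":0,"tz":-1,"yaw":0,"claw":0},
    {"tx":0,"ty":0,"tz":-0.8,"yaw":0,"claw":0},
    {"tx":0,"ty":0,"tz":0,"yaw":0,"claw":0},
    {"tx":0,"ty":0,"tz":0,"yaw":0,"claw":0}
  ]
}}

```text
time_s: 18.5
position: [0.5932, -0.0668, 0.1049]
tool_rot: [[-0.349, 0.937, 0.001], [0.937, 0.349, -0.0], [-0.001, 0.001, -1.0]]
ft_force: [-0.1, 0.3, -0.8]
grip_width: -0.0002
gripper_force: 0.0
```

```bash
python3 st.py
```

```text
18.55 [ 0.59324113 -0.0668722   0.10506037] yaw 110.42911360969806 q6 -38.210918126526565 0.00016608053470403908 0.0 [-0.4  0.9 -0.4] [ 0.053 -0.001  0.028]
```

Call:
{"name": "servo_tool", "arguments": {
  "steps": [
    {"tx":-0.14,"ty":0.37,"tz":0,"yaw":0,"claw":0},
    {"tx":-0.14,"ty":0.37,"tz":0,"yaw":0,"claw":0},
    {"tx":-0.07,"ty":0.19,"tz":0,"yaw":0,"claw":0},
    {"tx":-0.07,"ty":0.19,"tz":0,"yaw":0,"claw":0},
    {"tx":0,"ty":0,"tz":0,"yaw":0,"claw":0}
  ]
}}

```text
time_s: 19.05
position: [0.5886, -0.0553, 0.1044]
tool_rot: [[-0.349, 0.937, 0.0], [0.937, 0.349, -0.0], [-0.0, 0.0, -1.0]]
ft_force: [0.9, 0.7, 0.4]
grip_width: -0.0002
gripper_force: 0.0
```

```bash
python3 st.py
```

```text
19.1 [ 0.58868921 -0.05542179  0.10438518] yaw 110.43852700628477 q6 -37.279304553200795 0.00027863207621426207 0.0 [0.6 0.5 0.1] [-0.016 -0.001 -0.029]
```

Call:
{"name": "servo_tool", "arguments": {
  "steps": [
    {"tx":-0.07,"ty":0.187,"tz":0,"yaw":0,"claw":0},
    {"tx":-0.07,"ty":0.187,"tz":0,"yaw":0,"claw":0},
    {"tx":-0.07,"ty":0.187,"tz":0,"yaw":0,"claw":0},
    {"tx":0,"ty":0,"tz":0,"yaw":0,"claw":0}
  ]
}}

```text
time_s: 19.5
position: [0.5865, -0.0497, 0.1044]
tool_rot: [[-0.349, 0.937, 0.0], [0.937, 0.349, 0.0], [0.0, 0.0, -1.0]]
ft_force: [0.8, -1.3, -0.1]
grip_width: 0.0001
gripper_force: 0.5
```

```bash
python3 st.py
```

```text
19.55 [ 0.58653347 -0.04976706  0.10434691] yaw 110.4346686236509 q6 -36.80733274229918 -0.00026847985850740673 0.3493816126137972 [-0.  -1.  -0.3] [-0.048 -0.045  0.03 ]
```

Call:
{"name": "servo_tool", "arguments": {
  "steps": [
    {"tx":-0.07,"ty":0.187,"tz":0,"yaw":0,"claw":0},
    {"tx":-0.035,"ty":0.094,"tz":0,"yaw":0,"claw":0},
    {"tx":-0.035,"ty":0.094,"tz":0,"yaw":0,"claw":0},
    {"tx":0,"ty":0,"tz":0,"yaw":0,"claw":0}
  ]
}}

```text
time_s: 19.95
position: [0.5851, -0.046, 0.1043]
tool_rot: [[-0.349, 0.937, -0.0], [0.937, 0.349, 0.0], [0.0, -0.0, -1.0]]
ft_force: [0.9, -0.4, 1.0]
grip_width: -0.0002
gripper_force: 0.6
```

```bash
python3 st.py
```

```text
20.0 [ 0.58513644 -0.04604363  0.10435746] yaw 110.43521865219327 q6 -36.49056427457655 0.0007364941891027041 0.53098965936897 [ 0.5 -1.1  1.1] [-0.14  -0.054  0.003]
```

Call:
{"name": "servo_tool", "arguments": {
  "steps": [
    {"tx":-0.035,"ty":0.094,"tz":0,"yaw":0,"claw":0},
    {"tx":-0.035,"ty":0.094,"tz":0,"yaw":0,"claw":0},
    {"tx":0,"ty":0,"tz":0,"yaw":0,"claw":0}
  ]
}}

```text
time_s: 20.3
position: [0.5844, -0.0442, 0.1043]
tool_rot: [[-0.349, 0.937, -0.0], [0.937, 0.349, 0.0], [0.0, 0.0, -1.0]]
ft_force: [0.3, -1.3, 1.1]
grip_width: 0.0001
gripper_force: 0.7
```

```bash
python3 st.py
```

```text
20.35 [ 0.58444012 -0.04418208  0.10432696] yaw 110.43343008782368 q6 -36.32732850061032 -0.0003587872723873109 0.6351253703178372 [ 0.  -1.8  1.5] [-0.244 -0.05  -0.001]
```

Call:
{"name": "servo_tool", "arguments": {
  "steps": [
    {"tx":-0.035,"ty":0.094,"tz":0,"yaw":0,"claw":0},
    {"tx":0,"ty":0,"tz":0,"yaw":0,"claw":0}
  ]
}}

```text
time_s: 20.55
position: [0.5841, -0.0433, 0.1044]
tool_rot: [[-0.349, 0.937, 0.0], [0.937, 0.349, -0.0], [-0.0, 0.0, -1.0]]
ft_force: [0.4, -2.0, 0.0]
grip_width: 0.0
gripper_force: 0.8
```

```bash
python3 st.py
```

```text
20.6 [ 0.58409878 -0.04327816  0.10433604] yaw 110.43443096915155 q6 -36.24773904113339 0.00010803555041834285 0.7066676279646344 [-0.1 -1.8  1.2] [-0.235 -0.06   0.01 ]
```

Call:
{"name": "servo_tool", "arguments": {
  "steps": [
    {"tx":-0.018,"ty":0.047,"tz":0,"yaw":0,"claw":0},
    {"tx":0,"ty":0,"tz":0,"yaw":0,"claw":0}
  ]
}}

```text
time_s: 20.8
position: [0.584, -0.0429, 0.1043]
tool_rot: [[-0.349, 0.937, 0.0], [0.937, 0.349, -0.0], [-0.0, 0.0, -1.0]]
ft_force: [1.0, -2.7, 0.9]
grip_width: 0.0001
gripper_force: 0.9
```

```bash
python3 st.py; python3 - <<'E'
from h import *
for k in range(2):
    I,D=env.get_image("top")
m=env.camera_model("top"); P=cloud(m,D)[180:270,222:322]
q=P[(P[...,2]>.062)&(P[...,2]<.075)]; print(cv2.minAreaRect(q[:,:2].astype(np.float32)*1000))
E
```

```text
20.85 [ 0.5839352  -0.04287316  0.10432838] yaw 110.43097695167656 q6 -36.20854901792237 0.0002691359835592361 0.8498730277642608 [ 0.4 -1.6  1.4] [-0.275 -0.027  0.025]
((563.1055908203125, 14.049728393554688), (119.4941635131836, 202.79322814941406), 21.511310577392578)
```

Call:
{"name": "servo_tool", "arguments": {
  "steps": [
    {"tx":-0.035,"ty":0.094,"tz":0,"yaw":0,"claw":0},
    {"tx":0,"ty":0,"tz":0,"yaw":0,"claw":0}
  ]
}}

```text
time_s: 21.15
position: [0.5837, -0.0421, 0.1044]
tool_rot: [[-0.349, 0.937, 0.0], [0.937, 0.349, -0.001], [-0.001, 0.0, -1.0]]
ft_force: [0.7, -4.6, 0.6]
grip_width: 0.0002
gripper_force: 1.7
```

```bash
python3 st.py
```

```text
21.2 [ 0.58367626 -0.04213379  0.10436468] yaw 110.42914366296851 q6 -36.125868372357814 0.0004732117382001796 1.769678983837366 [ 0.2 -3.2  0.1] [-0.54  -0.141  0.046]
```

Call:
{"name": "servo_tool", "arguments": {
  "steps": [
    {"tx":-0.018,"ty":0.047,"tz":0,"yaw":0,"claw":0},
    {"tx":0,"ty":0,"tz":0,"yaw":0,"claw":0}
  ]
}}

```text
time_s: 21.4
position: [0.5837, -0.042, 0.1044]
tool_rot: [[-0.349, 0.937, 0.001], [0.937, 0.349, -0.001], [-0.001, 0.0, -1.0]]
ft_force: [-0.1, -4.4, -0.5]
grip_width: -0.0001
gripper_force: 2.9
```

```bash
python3 st.py
```

```text
21.45 [ 0.58365027 -0.04205433  0.10438215] yaw 110.4252078988472 q6 -36.08760007966871 -0.00022069523946035001 2.8576012166109876 [ 1.3 -5.7  0.2] [-0.933 -0.2   -0.036]
```

The force rose to about 5 N and the tool stopped advancing, so the slide is home. I'll back off and lift, then check.

Call:
{"name": "servo_tool", "arguments": {
  "steps": [
    {"tx":0.07,"ty":-0.187,"tz":0,"yaw":0,"claw":0},
    {"tx":0.2,"ty":-0.55,"tz":0,"yaw":0,"claw":0},
    {"tx":0.2,"ty":-0.55,"tz":0,"yaw":0,"claw":0},
    {"tx":0,"ty":0,"tz":2,"yaw":0,"claw":0},
    {"tx":0,"ty":0,"tz":3,"yaw":0,"claw":0},
    {"tx":0,"ty":0,"tz":4,"yaw":0,"claw":0},
    {"tx":0,"ty":0,"tz":4,"yaw":0,"claw":0},
    {"tx":0.35,"ty":-0.94,"tz":0,"yaw":0,"claw":0},
    {"tx":0,"ty":0,"tz":0,"yaw":0,"claw":0},
    {"tx":0,"ty":0,"tz":0,"yaw":0,"claw":0},
    {"tx":0,"ty":0,"tz":0,"yaw":0,"claw":0}
  ]
}}

```text
time_s: 22.55
position: [0.5912, -0.0635, 0.2329]
tool_rot: [[-0.349, 0.937, -0.003], [0.937, 0.349, 0.001], [0.002, -0.002, -1.0]]
ft_force: [0.0, 0.7, -0.2]
grip_width: -0.0001
gripper_force: 0.0
```

```bash
python3 st.py; python3 w.py pics/w6.png | sed -n '3p'; python3 - <<'E'
from h import *
I,D=env.get_image("wrist");m=env.camera_model("wrist");P=cloud(m,D); P[245:]=np.nan
q=P[(P[...,2]>.094)&(P[...,2]<.106)][:,:2]*1000; u=np.array([-.352,.936]); d=(np.array([551.2,42.4])-q)
a=d@u; k=(a>55)&(a<110)&(abs(d@[.936,.352])<16); print(k.sum(),"tab dist from axis",np.percentile(a[k],[2,50,98]))
E
```

```text
22.6 [ 0.5912492  -0.0634898   0.23308269] yaw 110.43698570839287 q6 -37.965622597122284 7.704903182635541e-05 0.0 [0.2 0.3 0.2] [-0.029 -0.056  0.014]
((550.8731079101562, 41.84713363647461), 20.793777465820312) ((551.2296752929688, 41.71879196166992), (40.90968322753906, 40.69511795043945), 61.0221061706543)
411 tab dist from axis [68.43463561 74.06103932 80.47266754]
```

View pics/w6.png

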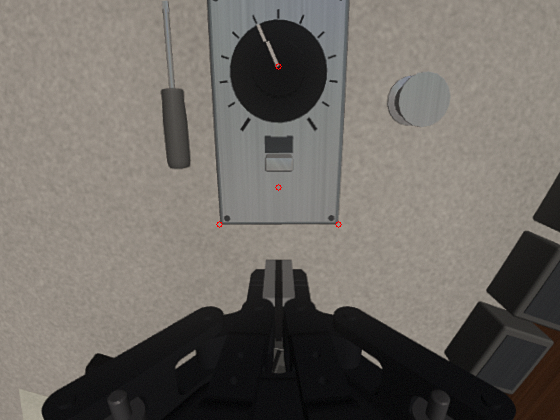

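The tab at (278,162) now spans 68.4 to 80.5 mm from the dial axis, and its rear face should be at 80 mm when home (14 mm of travel). The dial is still on mark 5 at (258,22). The box corners match their starting places and the gripper is clear.

```bash
python3 -c "
from rig import env
print(env.close_job())"
```

```text
the job is handed in; nothing more can be done
None
```

The dial is at position five (turned to the zero stop, then five clicks clockwise) and the lock slide is home by camera. The box and its neighbours were not visibly moved, the gripper was clear at the end, and the job is handed in at about 23 s; no verdict was returned.

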